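Lock open the lens cover on the red-knobbed satellite

ROBOT

A 7-joint arm with a two-finger parallel gripper is mounted at the origin on the work surface. World frame = base frame: x ahead of the robot, y to its left, z up, the work surface at z = 0. Lengths are in m, angles in degrees, forces in N, time in s.
With the tool pointing down it reaches from about 0.425 to 0.875 m from the base axis. Payload 4.7 kg.
Tool frame: the origin (TCP) lies between the finger pads; the fingertips stand env.tip_reach ahead of it and the grasp point (between the pads) lies 2 mm behind it (env.tip_reach is the distance from the TCP to the fingertips, in m); z points along the fingers, y is the line along which they close (so a half turn about z gives the same grasp; the last joint's range is limited). The gripper opens to 87 mm and grips with 3 to 60 N. Pads are 19 mm wide; open, the fingers measure 117 mm over their backs; the gripper's body (75 mm by 190 mm) begins 51 mm behind the grasp point.
Start: joints at [-68.348, 18.392, -4.016, 83.108, 1.295, 78.541, -3.26], TCP at [0.231, 0.607, 0.24] pointing down, gripper open.
Joint ranges: [-163.93, 163.93], [-17.29, 119.83], [-79.2, 71.16], [3.27, 140.29], [-89.18, 269.18], [5.43, 117.66], [-154.24, 154.24]. Speed limits (degrees/s): [147.25, 147.25, 180, 180, 180, 180, 180].

INTERFACE

Orientations are given as [roll, pitch, yaw] about the fixed x, y, z axes, in that order (R = Rz(yaw) Ry(pitch) Rx(roll)).
In Python, from cell import env, imaging, order gives the robot as it stands (env), with the cameras (imaging) and the job (order).
- The arm moves only by the tool creep_tool, called after "Call:" as name(argument=value, ...), one argument or row to a line, values as JSON. Schema: {"type":"object","properties":{"moves":{"type":"object","properties":{"deltas":{"type":"array","items":{"type":"array","items":{"type":"number"},"minItems":5,"maxItems":5},"minItems":1,"maxItems":8}},"additionalProperties":false,"required":["deltas"]},"grip_force":{"type":"number"},"only":{"type":"string"},"quiet":{"type":"boolean"},"lines":{"type":"string"}},"required":["moves"],"additionalProperties":false}. moves is an object whose key "deltas" holds a list of rows, 1 to 8 of them, each of 5 numbers: dx, dy, dz in a scale on which 1.0 is 0.8 m, then a turn about the tool's z in a scale on which 1.0 is 360 degrees, then the finger opening in m; each row is the pose to reach, as a shift and turn from the pose commanded when the call began, along the tool's axes at that moment; what a row does not reach only later rows make up. A row lasts 1/12 s, in which the tool goes at most 0.0417 m and 7.16 degrees, less where a joint would pass 70% of its speed; a pose out of reach is approached as far as the arm can. The fingers move at their own pace and stop on an object; grip_force is the grip in N (left out, the last holds). Time passes only in rows, so rows that do not move let the fingers close. The tool returns the time, the measured TCP pose, the force, the opening and the grip force at its end. only (a regular expression) keeps the lines of the reply that match it, lines (a string "A,B") keeps lines A to B, and quiet returns only ok. A shift or turn number past 1, either way, is cut back to 1. Input that does not fit is refused with a message, and nothing moves.
- env.get_obs(): the state, without advancing time (a new reading comes with each control period).
- imaging.read_camera(name): name is "side" or "top" or "wrist"; returns a dict with "color" (384x512x3 uint8, blue, green, red), "fx", "fy", "cx", "cy" (pixels), "dist" ([k1, k2, p1, p2, k3] as OpenCV has them; the pictures are not rectified), "world_from_camera" (4x4, takes a point from camera to world coordinates). Camera axes: x right, y down, z forward; pixel columns grow to the right and rows downward; lengths in m; the calibration is good to about 2 mm. A picture is of the moment at which its call begins. There is no depth.
- order.sign_off(): hands the job in; it is judged then, once.
The state is a dict: "time_s": time; "qpos": joint angles; "joint_velocities": joint speeds; "effort": joint torques, N m; "tool_pos": TCP position; "tool_rot": TCP orientation; "force": force on the tool from outside, world axes, zero at the start; "wrist_torque": the same for the moment, N m; "grip_width": finger opening in m; "grasp_force": force on a finger pad.
Only numpy, scipy, OpenCV 4.12 (cv2) and the standard library are available. Lean on these libraries where they do the work, as an engineer would, in place of code of your own. Each camera call takes 0.05 s, during which the arm holds its last target. There are 200 camera calls.

TASK

Two small satellites lie on the clean bench, each with a sliding protective cover over its camera lens that is locked by a spring plunger standing on the cover. On the one with the red knob, pull the knob up against its spring, slide the cover fully open by the knob, and let the plunger drop into the far hole so that the cover is locked open. Leave the satellite with the blue knob as it is.

Things in the scene. Friction and masses are not known exactly. Their poses are not given: they have to be found in the camera images.
- red_grip (a point): Grip point on the axis of the red knob, an upright cylinder 26 mm wide and 26 mm tall on the cover of a black 227 x 100 mm satellite fixed to the bench, turned up to 0.3 rad. It lies 10 mm below the knob's top, 151 mm above the bench. Cover and rail tops lie 28 to 30 mm below it; under the knob is a 19 mm wide bushing. z up; x along the rails, the way the cover opens; y across.
- red_cover (a joint): Slide of the sand-coloured, white-panelled cover (125 x 78 x 4 mm) that carries the red knob. 0 = shut over the lens, 0.09 m = fully open at its end stop, towards +x of red_grip. It drags 1 to 2 N and stays where it is left. While the pin sits in the near hole it is locked, with 3 mm of play.
- red_plunger (a joint): Lift of the red knob and its pin above the cover. 0 = pin down in a hole, 0.014 m = upper stop. A spring pushes it down: 6 N at 0, 9 N at 0.011. The pin is clear of the near hole above 0.007 m (lift about 0.011). Let go between the holes it rests on the deck at 0.007; it drops to 0 in the far hole, a slot that takes it when red_cover is above 0.08 m.
- blue_grip (a point): The same point on the blue knob of the other satellite, of the same build, with its own x along its rails. Not to be pulled or slid.

How it is judged:
By the outcome, as a careful person would: the job done as asked, in the order asked, and still so for the second after the job is handed in, with the robot touching nothing.
It also fails if it takes over 32 s, if anything falls off the work surface, if the arm or the gripper's body presses on something with over 40 N, if the wrist force passes 120 N, or if a joint passes its speed limit or range.

## Working session

There is one attempt and no reset: what is moved stays moved. The work goes in short steps, Python scripts to look and compute and a tool call to move; the robot and the scene stay as the last step left them, time stands still between calls to the robot, and variables do not carry over. Pictures are saved under pics/ and viewed, at most 10 in all, crops included, and the job is handed in when it is done.

```bash
ls; mkdir -p pics
```

Run:
```python
from cell import env, imaging, order
import cv2,numpy as np
o=env.get_obs();print(o['time_s'],o['tool_pos'],o['tool_rot'],o['grip_width'],env.tip_reach)
ims=[]
for n in("top","side"):
    c=imaging.read_camera(n);cv2.imwrite(f"pics/{n}0.png",c["color"]);np.save(f"pics/{n}0.npy",c,allow_pickle=True)
    ims.append(c["color"])
    print(n,c["fx"],c["cx"],c["cy"],c["dist"],np.round(c["world_from_camera"],3).tolist())
```

```text
cell.py
pics
0.0 [0.23114356 0.60695668 0.23844542] [-1.79890012e+02  7.31037449e-03  1.59159721e+02] 0.08692054867943003 0.017
top 447.2563533085671 252.41907801859878 192.5092871448443 [-0.13806408  0.          0.          0.          0.        ] [[0.018, -0.992, 0.121, 0.439], [-0.999, -0.024, -0.046, 0.03], [0.048, -0.12, -0.992, 0.943], [0.0, 0.0, 0.0, 1.0]]
side 364.8751521882169 258.1709656179988 191.8399746264513 [-0.09814561  0.          0.          0.          0.        ] [[-0.984, -0.119, 0.131, 0.441], [-0.177, 0.628, -0.758, 0.496], [0.007, -0.769, -0.639, 0.597], [0.0, 0.0, 0.0, 1.0]]
```

View pics/top0.png

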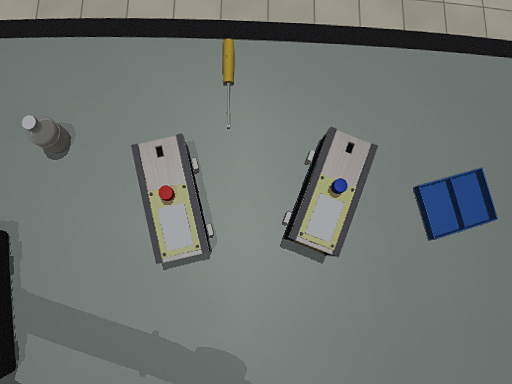

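View pics/side0.png

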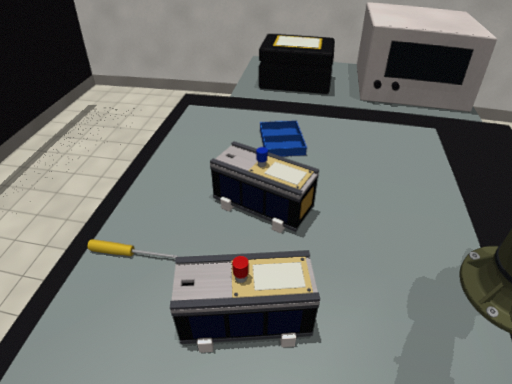

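The top view shows the red knob at about (166,193), with its slot at (160,152). The rails run roughly along world +x, turned slightly. The blue knob is at (340,186). The side view shows the red knob at (241,267).

Create h.py:
```python
import cv2,numpy as np
def ray(c,uv):
    K=np.array([[c["fx"],0,c["cx"]],[0,c["fy"],c["cy"]],[0,0,1]])
    p=cv2.undistortPoints(np.array([[uv]],float),K,np.array(c["dist"],float))[0,0]
    T=np.array(c["world_from_camera"]);return T[:3,3],T[:3,:3]@np.r_[p,1]
def atz(c,uv,z):
    o,d=ray(c,uv);return o+d*(z-o[2])/d[2]
def tri(a,b):
    (o,d),(p,e)=a,b
    s=np.linalg.lstsq(np.c_[d,-e],p-o,rcond=None)[0]
    x,y=o+d*s[0],p+e*s[1];return (x+y)/2,np.linalg.norm(x-y)
def red(im):
    b,g,r=[im[...,i].astype(int) for i in range(3)]
    m=((r>80)&(r>2.5*g)&(r>2.5*b)).astype(np.uint8)
    n,l,s,c=cv2.connectedComponentsWithStats(m);k=1+np.argmax(s[1:,4]);return c[k],s[k]
```

Run:
```python
from h import *
C={n:np.load(f"pics/{n}0.npy",allow_pickle=True).item() for n in("top","side")}
R={}
for n,c in C.items():
    R[n],s=red(c["color"]);print(n,R[n],s)
print("tri",tri(ray(C["top"],R["top"]),ray(C["side"],R["side"])))
print("top z.152",atz(C["top"],R["top"],.152),"side z.148",atz(C["side"],R["side"],.148))
t=C["top"]
for a,b in [((157,264),(132,146)),((210,258),(183,135))]:
    A,B=atz(t,a,.122),atz(t,b,.122);d=B-A;print(A,B,np.linalg.norm(d),np.degrees(np.arctan2(d[1],d[0])))
print("slot",atz(t,(159.5,152),.119))
v=t["color"][120:280,110:230];cv2.imwrite("pics/crop.png",cv2.resize(v,None,fx=3.7,fy=3.7,interpolation=cv2.INTER_CUBIC))
```

```text
top [165.43137255 192.25490196] [159 186  14  14 153]
side [240.14576271 266.3559322 ] [233 256  15  22 295]
tri (array([0.53047263, 0.1485591 , 0.14941312]), np.float64(0.003927524223018354))
top z.152 [0.53213773 0.14837227 0.152     ] side z.148 [0.52875845 0.14749577 0.148     ]
[0.4041395  0.16337211 0.122     ] [0.62139784 0.21958581 0.122     ] 0.22441294133207154 14.50664240331272
[0.4172061  0.06734784 0.122     ] [0.64467789 0.12467061 0.122     ] 0.23458327913300595 14.144014425715477
slot [0.61169838 0.16776029 0.119     ]
```

View pics/crop.png

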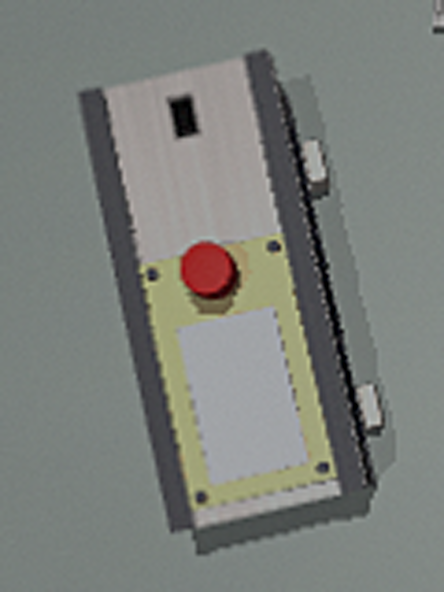

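Careful with the scale: shifts go in shares of 0.8 m and turns go in shares of 360 degrees. That gives: -0.195 m / 0.8 = -0.2438, -0.168 m / 0.8 = -0.21.

Call:
creep_tool(
  moves={"deltas": [[-0.0125, -0.0088, 0, 0, 0.085], [-0.0413, -0.03, 0, 0, 0.085], [-0.075, -0.0538, 0, 0, 0.085], [-0.1088, -0.0788, 0, 0, 0.085], [-0.1425, -0.1038, 0, 0, 0.085], [-0.1763, -0.1275, 0, 0, 0.085], [-0.21, -0.1525, 0, 0, 0.085], [-0.2438, -0.1775, 0, 0, 0.085]]},
  grip_force=20,
)

```text
time_s: 0.77
tool_pos: [0.364, 0.4027, 0.2394]
tool_rot: [-180.0, 0.0, 159.1]
force: [0.2, -0.0, -0.6]
grip_width: 0.0848
grasp_force: 0.0
```

Call:
creep_tool(
  moves={"deltas": [[-0.0375, -0.025, 0, 0.0181, 0.085], [-0.0775, -0.055, 0, 0.0367, 0.085], [-0.1175, -0.085, 0, 0.0556, 0.085], [-0.1575, -0.115, 0, 0.075, 0.085], [-0.1975, -0.145, 0, 0.0944, 0.085], [-0.2375, -0.175, 0, 0.1139, 0.085], [-0.2775, -0.2013, 0, 0.1333, 0.085], [-0.3113, -0.225, 0, 0.1525, 0.085]]},
)

```text
time_s: 1.43
tool_pos: [0.5326, 0.1445, 0.2397]
tool_rot: [180.0, 0.0, 103.8]
force: [0.4, 0.4, 0.9]
grip_width: 0.0851
grasp_force: 0.0
```

Call:
creep_tool(
  moves={"deltas": [[0, 0, 0, 0, 0.085], [0, 0, 0, 0, 0.085], [0, 0, 0, 0, 0.085]]},
)

```text
time_s: 1.68
tool_pos: [0.531, 0.1486, 0.2393]
tool_rot: [-180.0, -0.0, 104.3]
force: [-0.6, 1.0, 0.5]
grip_width: 0.0851
grasp_force: 0.0
```

Run:
```python
from cell import env, imaging, order
from h import *
o=env.get_obs();print(o['time_s'],o['tool_pos'],o['tool_rot'],o['force'],o['qpos'])
c=imaging.read_camera("wrist");np.save("pics/w1.npy",c,allow_pickle=True);cv2.imwrite("pics/w1.png",c["color"])
u,s=red(c["color"]);print(u,s,atz(c,u,.152),np.round(c["world_from_camera"],3).tolist())
```

```text
1.6833 [0.5310483  0.14859713 0.23926074] [-1.79952967e+02 -4.89671978e-02  1.04296021e+02] [-0.6143135   0.96339188  0.53577997] [-37.27935582   6.32069846  20.50472997  98.06266612  -2.32969914
  76.07003065  -2.03005896]
[257.18078382 197.4323641 ] [243 181  30  34 791] [0.53102194 0.14811516 0.152     ] [[0.969, 0.24, 0.059, 0.515], [0.248, -0.94, -0.233, 0.212], [-0.0, 0.241, -0.971, 0.385], [0.0, 0.0, 0.0, 1.0]]
```

View pics/w1.png

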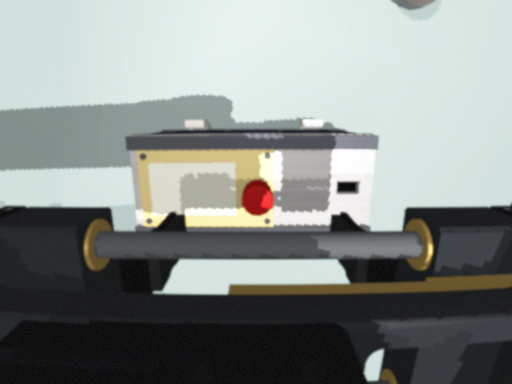

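The wrist view puts the red knob at (257,197), which gives (0.531, 0.148). That matches triangulation, and the rails look parallel to the finger axis. I'll descend and grip.

To row units: 0.089 m / 0.8 = 0.1113, 0.05 m / 0.8 = 0.0625.

Call:
creep_tool(
  moves={"deltas": [[0, 0, 0.0125, 0, 0.06], [0, 0, 0.0375, 0, 0.06], [0, 0, 0.0625, 0, 0.06], [0, 0, 0.085, 0, 0.06], [0, 0, 0.1, 0, 0.06], [0, 0, 0.1088, 0, 0.06], [0, 0, 0.1113, 0, 0.06], [0, 0, 0.1113, 0, 0.06]]},
  grip_force=20,
)

```text
time_s: 2.4
tool_pos: [0.5315, 0.1489, 0.1504]
tool_rot: [-180.0, 0.0, 104.3]
force: [-0.2, 0.1, -0.3]
grip_width: 0.0602
grasp_force: 0.0
```

Call:
creep_tool(
  moves={"deltas": [[0, 0, 0, 0, 0.04], [0, 0, 0, 0, 0.03], [0, 0, 0, 0, 0.02], [0, 0, 0, 0, 0.02], [0, 0, 0, 0, 0.02], [0, 0, 0, 0, 0.02], [0, 0, 0, 0, 0.02], [0, 0, 0, 0, 0.02]]},
  grip_force=35,
)

```text
time_s: 3.07
tool_pos: [0.5316, 0.1485, 0.1507]
tool_rot: [-180.0, -0.0, 104.3]
force: [-1.5, -0.7, 2.4]
grip_width: 0.0247
grasp_force: 35.0
```

To row units: -0.011 m / 0.8 = -0.0138, -0.01 m / 0.8 = -0.0125.

Call:
creep_tool(
  moves={"deltas": [[0, 0, -0.0025, 0, 0.02], [0, 0, -0.005, 0, 0.02], [0, 0, -0.0075, 0, 0.02], [0, 0, -0.01, 0, 0.02], [0, 0, -0.0125, 0, 0.02], [0, 0, -0.0138, 0, 0.02], [0, 0, -0.0138, 0, 0.02], [0, 0, -0.0138, 0, 0.02]]},
)

```text
time_s: 3.73
tool_pos: [0.531, 0.1484, 0.1611]
tool_rot: [-179.9, 0.0, 104.3]
force: [0.3, 0.4, -9.7]
grip_width: 0.0248
grasp_force: 35.0
```

Spring force reads about 9 N, so the plunger is lifted. Next I'll slide along tool +y.

To row units: 0.038 m / 0.8 = 0.0475, 0.036 m / 0.8 = 0.045.

Call:
creep_tool(
  moves={"deltas": [[0, 0.0038, 0, 0, 0.02], [0, 0.01, 0, 0, 0.02], [0, 0.0175, 0, 0, 0.02], [0, 0.025, 0, 0, 0.02], [0, 0.0325, 0, 0, 0.02], [0, 0.04, 0, 0, 0.02], [0, 0.045, 0, 0, 0.02], [0, 0.0475, 0, 0, 0.02]]},
)

```text
time_s: 4.4
tool_pos: [0.5693, 0.1582, 0.1614]
tool_rot: [180.0, 0.0, 104.3]
force: [-1.1, 0.0, -9.5]
grip_width: 0.0251
grasp_force: 35.0
```

Call:
creep_tool(
  moves={"deltas": [[0, 0.005, 0, 0, 0.02], [0, 0.0125, 0, 0, 0.02], [0, 0.0213, 0, 0, 0.02], [0, 0.03, 0, 0, 0.02], [0, 0.0388, 0, 0, 0.02], [0, 0.0475, 0, 0, 0.02], [0, 0.0538, 0, 0, 0.02], [0, 0.0575, 0, 0, 0.02]]},
)

```text
time_s: 5.07
tool_pos: [0.6139, 0.1697, 0.1614]
tool_rot: [180.0, -0.0, 104.3]
force: [-1.7, 0.6, -9.3]
grip_width: 0.0252
grasp_force: 35.0
```

Call:
creep_tool(
  moves={"deltas": [[0, 0.0019, 0, 0, 0.02], [0, 0.0038, 0, 0, 0.02], [0, 0.005, 0, 0, 0.02], [0, 0.0063, 0, 0, 0.02], [0, 0.0063, 0, 0, 0.02]]},
)

```text
time_s: 5.48
tool_pos: [0.6178, 0.1706, 0.1616]
tool_rot: [-180.0, -0.0, 104.3]
force: [-1.3, 0.9, -8.9]
grip_width: 0.0252
grasp_force: 35.0
```

To row units: 0.003 m / 0.8 = 0.0038, 0.002 m / 0.8 = 0.0025.

Call:
creep_tool(
  moves={"deltas": [[0, 0.0013, 0, 0, 0.02], [0, 0.0025, 0, 0, 0.02], [0, 0.0038, 0, 0, 0.02], [0, 0.0038, 0, 0, 0.02]]},
)

```text
time_s: 5.82
tool_pos: [0.6181, 0.1707, 0.1604]
tool_rot: [-179.6, -0.0, 104.3]
force: [-8.3, -0.2, -10.0]
grip_width: 0.0251
grasp_force: 35.0
```

The end stop is reached, since x force has risen to 8 N. I'll ease the push, lower the pin into the slot, then release.

To row units: 0.011 m / 0.8 = 0.0138, 0.01 m / 0.8 = 0.0125.

Call:
creep_tool(
  moves={"deltas": [[0, -0.0025, 0, 0, 0.02], [0, -0.0025, 0.0025, 0, 0.02], [0, -0.0025, 0.005, 0, 0.02], [0, -0.0025, 0.0075, 0, 0.02], [0, -0.0025, 0.01, 0, 0.02], [0, -0.0025, 0.0125, 0, 0.02], [0, -0.0025, 0.0138, 0, 0.02], [0, -0.0025, 0.0138, 0, 0.02]]},
)

```text
time_s: 6.48
tool_pos: [0.618, 0.1707, 0.1509]
tool_rot: [-179.9, -0.0, 104.3]
force: [-6.7, 0.4, -5.3]
grip_width: 0.0254
grasp_force: 35.0
```

Call:
creep_tool(
  moves={"deltas": [[0, 0, 0, 0, 0.03], [0, 0, 0, 0, 0.045], [0, 0, 0, 0, 0.06], [0, 0, 0, 0, 0.06], [0, 0, 0, 0, 0.06]]},
  grip_force=20,
)

```text
time_s: 6.9
tool_pos: [0.6208, 0.1707, 0.1525]
tool_rot: [179.7, 0.0, 104.2]
force: [-0.5, 0.2, 0.2]
grip_width: 0.0489
grasp_force: 0.0
```

Call:
creep_tool(
  moves={"deltas": [[0, 0, -0.0125, 0, 0.06], [0, 0, -0.0375, 0, 0.06], [0, 0, -0.0625, 0, 0.06], [0, 0, -0.0875, 0, 0.06], [0, 0, -0.1063, 0, 0.06], [0, 0, -0.1188, 0, 0.06], [0, 0, -0.125, 0, 0.06], [0, 0, -0.125, 0, 0.06]]},
)

```text
time_s: 7.57
tool_pos: [0.6196, 0.1708, 0.2522]
tool_rot: [179.8, -0.0, 104.3]
force: [-0.1, -0.3, -0.3]
grip_width: 0.0599
grasp_force: 0.0
```

Run:
```python
from cell import env, imaging, order
from h import *
C={n:imaging.read_camera(n) for n in("wrist","side","top")}
w,s=red(C["wrist"]["color"]);a,s2=red(C["side"]["color"]);print(w,s,a,s2)
for z in(.152,.159):print(z,atz(C["wrist"],w,z))
p,e=tri(ray(C["wrist"],w),ray(C["side"],a));print("tri",p,e)
v=np.hstack([C["wrist"]["color"][100:300,100:450],C["side"]["color"][190:390,130:480]]);cv2.imwrite("pics/end.png",v)
o=env.get_obs();print(o['time_s'],o['tool_pos'],o['force'])
```

```text
[255.34087694 192.67892504] [242 177  28  32 707] [181.84899329 269.57718121] [174 259  17  22 298]
0.152 [0.61828536 0.17056695 0.152     ]
0.159 [0.61785914 0.17238288 0.159     ]
tri [0.6181053  0.16779723 0.14334045] 0.0017505577299755729Traceback (most recent call last):
  File "<stdin>", line 7, in <module>
    return _nx.concatenate(arrs, 1, dtype=dtype, casting=casting)
           ~~~~~~~~~~~~~~~^^^^^^^^^^^^^^^^^^^^^^^^^^^^^^^^^^^^^^^
ValueError: all the input array dimensions except for the concatenation axis must match exactly, but along dimension 0, the array at index 0 has size 200 and the array at index 1 has size 194
```

Run:
```python
from cell import env, imaging, order
from h import *
C={n:imaging.read_camera(n) for n in("side",)}
c=C["side"];a,_=red(c["color"]);c0=np.load("pics/side0.npy",allow_pickle=True).item();a0,_=red(c0["color"])
p0=atz(c0,a0,.148)
for z in(.148,.155):print(z,atz(c,a,z)-p0)
cv2.imwrite("pics/end.png",cv2.resize(c["color"][230:360,120:340],None,fx=3.6,fy=3.6,interpolation=cv2.INTER_CUBIC))
o=env.get_obs();print(o['time_s'],o['tool_pos'],o['force'])
```

```text
0.148 [0.08685642 0.02312035 0.        ]
0.155 [0.08413507 0.0282019  0.007     ]
7.7667 [0.61833089 0.17066299 0.24929865] [-0.58996936 -0.14866473 -0.4248877 ]
```

View pics/end.png

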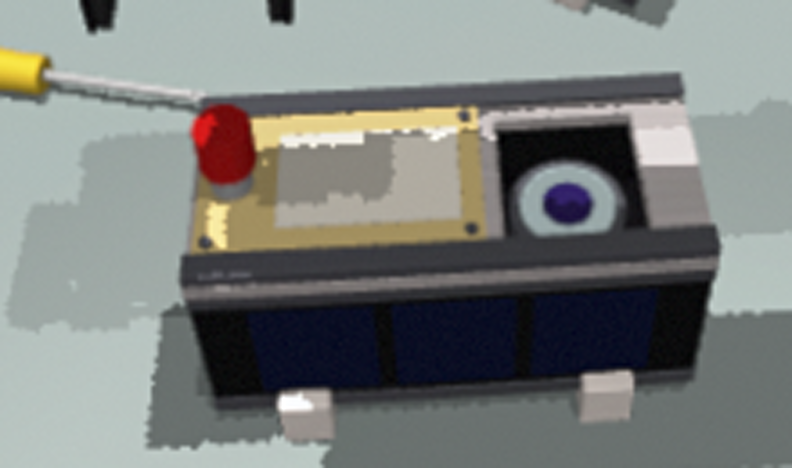

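The crop shows the cover fully open with the lens exposed. The knob has moved by (0.087, 0.023), a 90 mm slide along the rails with no change in height, so the pin is seated in the far slot. The gripper is clear.

```bash
python3 -c "
from cell import env, imaging, order
print(order.sign_off())"
```

```text
the job is handed in; nothing more can be done
None
```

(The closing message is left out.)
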